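Fetch the bottom grinding wheel from the wheel carousel

ROBOT

A 6-joint arm with a two-finger parallel gripper is mounted at the origin on the work surface. World frame = base frame: x ahead of the robot, y to its left, z up, the work surface at z = 0. Lengths are in m, angles in rad, forces in N, time in s.
With the tool pointing down it reaches from about 0.3 to 0.825 m from the base axis. Payload 5.4 kg.
Tool frame: the origin (TCP) lies at the very end of the fingers, on their centre line; the grasp point (between the pads) lies 19 mm behind it; z points along the fingers, y is the line along which they close (so a half turn about z gives the same grasp; the last joint's range is limited). The gripper opens to 92 mm and grips with 3 to 60 N. Pads are 20 mm wide; open, the fingers measure 128 mm over their backs; the gripper's body (75 mm by 189 mm) begins 69 mm behind the grasp point.
Start: joints at [1.051, 0.158, 1.597, -0, 1.386, -0.21], TCP at [0.175, 0.548, 0.215] pointing down, gripper open.
Joint ranges: [-2.91, 2.91], [-0.94, 2.29], [0.18, 2.7], [-1.29, 4.43], [0.17, 2.64], [-3, 3]. Speed limits (rad/s): [2.57, 2.57, 3.14, 3.14, 3.14, 3.14].

INTERFACE

Orientations are given as a rotation vector (axis times angle).
In Python, from workcell import bot gives the robot as it stands. Calls block until the motion is done:
- bot.goto(position, orientation): joint-space move of the TCP to a pose.
- bot.line_to(position, rot=None, max_speed=0.15): straight line of the TCP; rot=None keeps the orientation; max_speed is the mean speed in m/s.
- bot.set_joints(angles): joint-space move.
- bot.set_gripper(opening, newtons=None): opening from 0.0 (shut) to 1.0 (fully open); newtons is the grip in N (None keeps the last); returns when the fingers have stopped.
- bot.hold(seconds).
- bot.inverse_kinematics(position, orientation): joint angles nearest the present ones, or None.
- bot.read_camera(name): name is "side" or "top"; returns a dict with "pixels" (400x640x3 uint8, blue, green, red), "fx", "fy", "cx", "cy" (pixels), "k1" (the pictures are not rectified: a ray, as slopes to the right and down, at radius r is drawn at 1 + k1 r^2 times it, then the intrinsics apply), "R" (3x3) and "t" (3): a world point X has camera coordinates R X + t. Camera axes: x right, y down, z forward; pixel columns grow to the right and rows downward; lengths in m; the calibration is good to about 2 mm. A picture is of the moment at which its call begins. There is no depth.
A pose or a line that the arm cannot do raises bot.MotionError and nothing moves.
- bot.job_done(): hands the job in; it is judged then, once.
Readings, each from a call of its own:
- bot.current_clock(): time.
- bot.current_joints(): joint angles.
- bot.current_joint_vel(): joint speeds.
- bot.current_effort(): joint torques, N m.
- bot.current_ee_pos(): TCP position.
- bot.current_tool_rot(): TCP orientation.
- bot.current_contact_force(): force on the tool from outside, world axes, zero at the start.
- bot.current_ft_torque(): the same for the moment, N m.
- bot.current_opening(): opening from 0.0 (shut) to 1.0 (fully open).
- bot.current_grip_force(): force on a finger pad.
Only numpy, scipy, OpenCV 4.12 (cv2) and the standard library are available. Lean on these libraries where they do the work, as an engineer would, in place of code of your own. Each camera call takes 0.05 s, during which the arm holds its last target. There are 200 camera calls.

TASK

The white grinding wheel is wanted next, but it lies under the green and the brown one on the yellow-marked pin of the wheel carousel: lift those two off and lay them side by side on the dark wooden board, lay the white wheel centred on the ring of the red mat, then put the other two back on the same pin in their old order, green below and brown on top. The carousel spins freely and must stay turned as it is, so that the polisher finds every wheel in its place. Grinding wheels are brittle: set each one down flat, never drop it, and leave the other wheels and the jar alone.

Things in the scene. Friction and masses are not known exactly. Their poses are not given: they have to be found in the camera images.
- white_wheel: Off-white bonded-abrasive grinding wheel, 70 mm across and 16 mm thick, with a 16 mm bore, weighs about 130 g; origin: centre of its underside, z up along its axis; the wanted wheel. It starts at the bottom of the pile of three wheels on the yellow-marked pin, lying on the carousel disc
- green_wheel: Green bonded-abrasive grinding wheel, 55 mm across and 16 mm thick, with a 16 mm bore, weighs about 85 g; origin: centre of its underside, z up along its axis; it starts in the middle of that pile, on the white wheel
- brown_wheel: Reddish-brown bonded-abrasive grinding wheel, 40 mm across and 16 mm thick, with a 16 mm bore, weighs about 50 g; origin: centre of its underside, z up along its axis; it starts on top of that pile, on the green wheel
- black_wheel: Black bonded-abrasive grinding wheel, 60 mm across and 16 mm thick, with a 16 mm bore, weighs about 90 g; origin: centre of its underside, z up along its axis; alone on another pin of the carousel; to be left alone
- blue_wheel: Blue bonded-abrasive grinding wheel, 50 mm across and 16 mm thick, with a 16 mm bore, weighs about 70 g; origin: centre of its underside, z up along its axis; alone on the third pin of the carousel; to be left alone
- pin (a point): Foot of the yellow-marked pin: on its axis, at the top face of the disc; z up, x outward from the carousel's axis. Upright steel pin, 10 mm thick, 58 mm high, the last 8 mm tapered to 4 mm; wheels slip over it with 3 mm play all round. It stands on the disc 70 mm from the axis, beside a yellow bar painted at the edge; two equal pins stand 120 degrees to either side
- carousel (a joint): Angle of the carousel's disc in rad, 0 at the start, growing anticlockwise seen from above. The disc, 236 mm in diameter with its top 36 mm above the bench, turns freely on a ball bearing on a fixed foot: some 0.4 N sideways at a pin is enough to turn it, and a wheel jerked up or sideways drags it along
- board: Dark wooden side board lying fixed on the bench, 220 mm (its x) by 110 mm (its y) by 12 mm thick; origin: centre of its underside
- mat: Red rubber mat lying fixed on the bench, 130 by 130 mm, 4 mm thick, with a white ring of 84 mm outer diameter printed round its centre; origin: centre of its underside
- jar: White round jar with a black lid, 52 mm across, 55 mm high, loose; origin: centre of its underside; to be left alone
There are look-alikes about, which are no part of the job. Of the things that look like the mat, the larger one is meant.

How it is judged:
By the outcome, as a careful person would: the job done as asked, in the order asked, and still so for the second after the job is handed in, with the robot touching nothing.
It also fails if it takes over 122 s, if anything falls off the work surface, if the arm or the gripper's body presses on something with over 40 N, if the wrist force passes 120 N, or if a joint passes its speed limit or range.

## Working session

There is one attempt and no reset: what is moved stays moved. The work goes in short steps, each a Python script; the robot and the scene stay as the last script left them, time stands still between calls to the robot, and variables do not carry over. Pictures are saved under pics/ and viewed, at most 14 in all, crops included, and the job is handed in when it is done.

```bash
mkdir -p pics; ls
python3 - <<'E'
from workcell import bot
import cv2
for n in("top","side"):
    c=bot.read_camera(n); cv2.imwrite(f"pics/{n}0.png",c["pixels"])
    print(n,{k:v for k,v in c.items() if k!="pixels"})
print(bot.current_tool_rot(),bot.current_clock())
E
```

```text
pics
top {'fx': 362.9258130457407, 'fy': 362.9258130457407, 'cx': 325.4438138156378, 'cy': 192.54433586498837, 'k1': -0.04830946987299199, 'R': array([[-0.16217073, -0.98675823,  0.00297351],
       [-0.96706497,  0.15833366, -0.1992882 ],
       [ 0.19617847, -0.03519429, -0.97993641]]), 't': array([0.07035361, 0.56980915, 0.94550266])}
side {'fx': 392.581553953549, 'fy': 392.581553953549, 'cx': 316.8124095653146, 'cy': 196.75064803000288, 'k1': 0.009414415452691826, 'R': array([[-0.97573999, -0.21859072,  0.01222963],
       [-0.16800996,  0.71180315, -0.68198895],
       [ 0.14037136, -0.66749859, -0.73126022]]), 't': array([0.54850817, 0.16026053, 0.85350958])}
[-4.84620933e-01 -3.10335897e+00  2.49995805e-03] 0.1
```

View pics/top0.png

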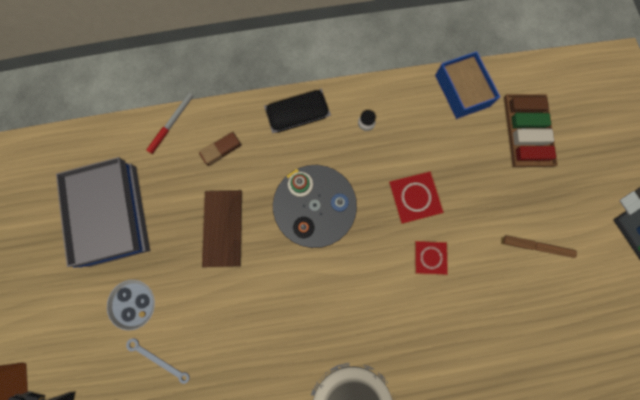

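View pics/side0.png

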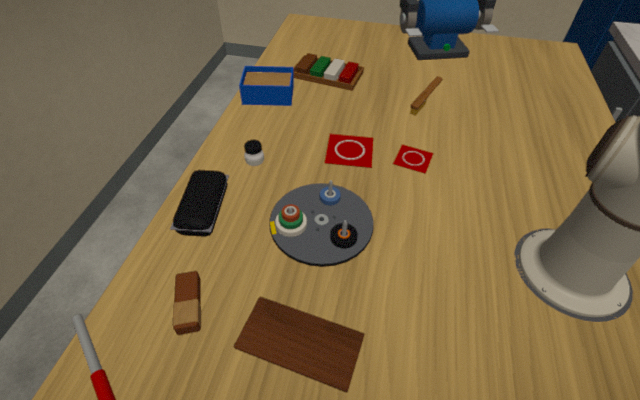

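The top view shows the carousel at (315,206) with the pile next to the yellow mark at (299,184), and the blue wheel at (340,202) and black wheel at (304,228). The dark board is at (222,228) and the jar at (367,120). The mat candidates are the large red one at (416,197) and the small one at (431,257), and the larger is meant. The round thing at (131,304) is a look-alike carousel with no yellow-marked pile. The two-tone block at (220,148) is too small to be the board. One enlarged crop will confirm this.

```bash
cat > h.py <<'E'
from workcell import bot
import cv2, numpy as np
def cam(n): return bot.read_camera(n)
def K(c): return np.array([[c["fx"],0,c["cx"]],[0,c["fy"],c["cy"]],[0,0,1]]), np.array([c["k1"],0,0,0,0])
def ray(c,p):
    k,d=K(c); q=cv2.undistortPoints(np.float64(p).reshape(-1,1,2),k,d).reshape(-1,2)
    return -c["R"].T@c["t"], np.c_[q,np.ones(len(q))]@c["R"]
def onz(c,p,z):
    o,d=ray(c,p); return o+d*((z-o[2])/d[:,2])[:,None]
def proj(c,X):
    k,d=K(c); return cv2.projectPoints(np.float64(X).reshape(-1,1,3),cv2.Rodrigues(c["R"])[0],c["t"],k,d)[0].reshape(-1,2)
def mask(c,lo,hi): return cv2.inRange(cv2.cvtColor(c["pixels"],cv2.COLOR_BGR2HSV),lo,hi)
def blobs(m,amin=15):
    return sorted([x for x in cv2.findContours(m,cv2.RETR_EXTERNAL,cv2.CHAIN_APPROX_NONE)[0] if cv2.contourArea(x)>amin],key=cv2.contourArea,reverse=True)
def cen(x):
    m=cv2.moments(x); return np.array([m["m10"]/m["m00"],m["m01"]/m["m00"]])
E
python3 - <<'E'
from h import *
T=cam("top");S=cam("side")
a=cv2.resize(T["pixels"][155:275,195:455],None,fx=3,fy=3,interpolation=cv2.INTER_CUBIC)
b=cv2.resize(S["pixels"][175:270,260:385],None,fx=6,fy=6,interpolation=cv2.INTER_CUBIC)
cv2.imwrite("pics/a.png",a);cv2.imwrite("pics/b.png",b)
for n,c in(("top",T),("side",S)):
    for nm,z,lo,hi in(("red",.004,(0,170,70),(6,255,255)),("red2",.004,(174,170,70),(180,255,255)),("board",.012,(0,60,20),(14,190,105)),("yellow",.036,(22,190,120),(34,255,255)),("blue",.052,(100,90,60),(118,255,255))):
        for x in blobs(mask(c,lo,hi))[:5]:
            print(n,nm,cen(x).round(1),cv2.contourArea(x),onz(c,cen(x),z)[0].round(4), onz(c,cv2.boxPoints(cv2.minAreaRect(x)),z)[:,:2].round(3).tolist())
E
```

```text
top red [415.7 197. ] 1716.0 [ 0.5287 -0.2824  0.004 ] [[0.586, -0.215], [0.601, -0.343], [0.473, -0.35], [0.46, -0.225]]
top red [430.9 257.5] 891.0 [ 0.3511 -0.2886  0.004 ] [[0.401, -0.256], [0.387, -0.341], [0.302, -0.322], [0.316, -0.238]]
top red [536.7 152.7] 429.5 [ 0.6025 -0.6783  0.004 ] [[0.632, -0.626], [0.617, -0.742], [0.575, -0.73], [0.589, -0.615]]
top red [157.  139.7] 147.0 [0.8282 0.4529 0.004 ] [[0.804, 0.487], [0.867, 0.434], [0.853, 0.419], [0.789, 0.472]]
top board [221.8 228.4] 2654.5 [0.5276 0.2834 0.012 ] [[0.645, 0.326], [0.627, 0.219], [0.415, 0.244], [0.431, 0.347]]
top board [526.8 126.2] 1167.0 [ 0.6875 -0.6662  0.012 ] [[0.798, -0.623], [0.795, -0.768], [0.555, -0.724], [0.56, -0.586]]
top board [ 12.8 380.3] 805.0 [0.2026 0.9075 0.012 ] [[0.25, 0.95], [0.245, 0.869], [0.152, 0.867], [0.157, 0.947]]
top board [227.3 143.9] 305.5 [0.7762 0.2405 0.012 ] [[0.786, 0.281], [0.812, 0.219], [0.766, 0.2], [0.74, 0.262]]
top board [528.8 244.5] 259.5 [ 0.3391 -0.5736  0.012 ] [[0.356, -0.5], [0.375, -0.509], [0.302, -0.706], [0.283, -0.696]]
top blue [466.4  84
[... 1239 characters left out ...]
698 -0.6469  0.012 ] [[0.789, -0.615], [0.801, -0.706], [0.705, -0.685], [0.697, -0.596]]
side yellow [272.6 227.5] 38.5 [0.6508 0.0595 0.036 ] [[0.663, 0.045], [0.654, 0.041], [0.64, 0.073], [0.648, 0.077]]
side blue [266.4  85.2] 1877.5 [ 0.8344 -0.4773  0.052 ] [[0.884, -0.359], [0.96, -0.575], [0.783, -0.609], [0.727, -0.39]]
side blue [450.2  13.6] 1481.0 [ 0.2581 -1.1898  0.052 ] [[0.392, -1.306], [0.137, -1.37], [0.152, -1.066], [0.378, -1.01]]
side blue [442.8  40.1] 323.0 [ 0.2866 -0.9356  0.052 ] [[0.342, -0.978], [0.23, -1.02], [0.229, -0.887], [0.335, -0.849]]
side blue [329.5 197.1] 167.5 [ 0.5426 -0.0462  0.052 ] [[0.571, -0.073], [0.524, -0.085], [0.515, -0.03], [0.56, -0.02]]
```

View pics/a.png

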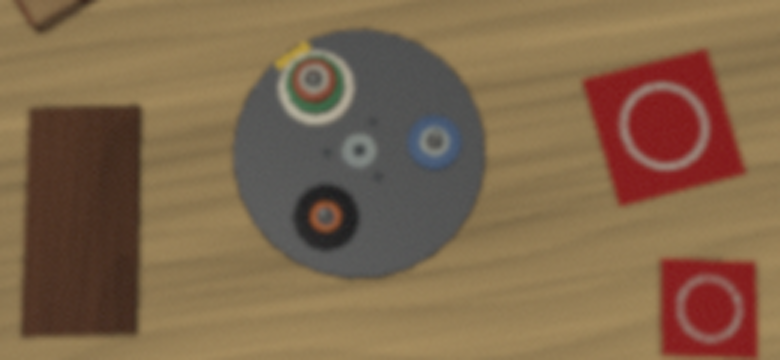

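View pics/b.png

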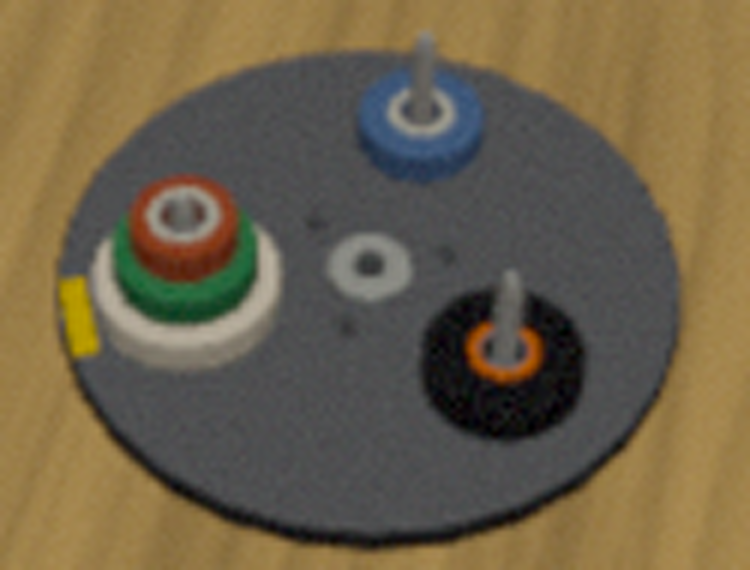

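The crop confirms the brown, green and white pile at the yellow bar, top (299.7,181) and side (290.5,210.5). The hub is a flat disc, and the mat is the larger red one. Next I'll measure the axis, pin and wheel centres.

Run:
```python
from h import *
T=cam("top");S=cam("side")
def circ(P):
    A=np.c_[2*P[:,:2],np.ones(len(P))]; s=np.linalg.lstsq(A,(P[:,:2]**2).sum(1),rcond=None)[0]
    return s[:2].round(4),np.sqrt(s[2]+s[:2]@s[:2]).round(4)
for n,c,hub in(("top",T,(315,206)),("side",S,(321,219))):
    hsv=cv2.cvtColor(c["pixels"],cv2.COLOR_BGR2HSV)
    wood=cv2.inRange(hsv,(8,60,60),(26,185,255))
    w=np.zeros_like(wood);x,y=hub;w[y-55:y+55,x-70:x+70]=255
    b=blobs(cv2.bitwise_and(255-wood,w))[0]; b=cv2.convexHull(b)
    P=onz(c,b.reshape(-1,2),.036); ctr,r=circ(P)
    ok=abs(np.linalg.norm(P[:,:2]-ctr,axis=1)-r)<.003; print(n,"disc",circ(P[ok]),ok.sum(),len(P))
    for nm,z,lo,hi in(("brown",.084,(3,110,60),(10,255,255)),("green",.068,(60,100,30),(85,255,255)),("yellow",.036,(20,150,90),(34,255,255)),("blue",.052,(98,90,60),(118,255,255)),("black",.052,(0,0,0),(180,255,38))):
        for x in blobs(cv2.bitwise_and(cv2.inRange(hsv,lo,hi),w),8)[:2]:
            print(n,nm,cen(x).round(1),cv2.contourArea(x),circ(onz(c,x.reshape(-1,2),z)))
def tri(p,q):
    o1,d1=ray(T,p);o2,d2=ray(S,q);d1=d1[0]/np.linalg.norm(d1);d2=d2[0]/np.linalg.norm(d2)
    s=np.linalg.lstsq(np.c_[d1,-d2],o2-o1,rcond=None)[0];a=o1+d1*s[0];b=o2+d2*s[1];return ((a+b)/2).round(4),np.linalg.norm(a-b).round(4)
for nm,p,q,z in(("pile label",(299.7,181),(290.5,210.7),.084),("hub",(314.7,205.2),(321.7,219.5),.036),("blue lab",(339.8,202.3),(329.9,193.3),.052),("black lab",(303.6,227),(344.1,233.3),.052)):
    print(nm,tri(p,q),onz(T,p,z)[0][:2].round(4),onz(S,q,z)[0][:2].round(4))
```

```text
top disc (array([0.5478, 0.013 ]), np.float64(0.1168)) 43 43
top brown [302.9 227.5] 42.0 (array([0.4872, 0.0512]), np.float64(0.0123))
top blue [340.7 203.1] 14.5 (array([ 0.5425, -0.0566]), np.float64(0.0199))
top black [308.1 225. ] 39.0 (array([0.4909, 0.0513]), np.float64(0.0221))
side disc (array([0.5487, 0.0159]), np.float64(0.1186)) 40 43
side brown [290.2 212.1] 215.0 (array([0.6118, 0.0461]), np.float64(0.0209))
side green [290.9 222.2] 119.5 (array([0.6113, 0.0482]), np.float64(0.0236))
side yellow [272.4 227.1] 50.0 (array([0.6535, 0.0591]), np.float64(0.0134))
side blue [329.4 197.2] 165.0 (array([ 0.5434, -0.0519]), np.float64(0.0232))
side black [343.2 237.3] 318.0 (array([0.4912, 0.0576]), np.float64(0.0266))
side black [326.  261.7] 26.0 (array([0.5462, 0.0301]), np.float64(0.1134))
pile label (array([0.6117, 0.0417, 0.0833]), np.float64(0.0011)) [0.611  0.0417] [0.6121 0.0422]
hub (array([0.5478, 0.012 , 0.0361]), np.float64(0.0014)) [0.5471 0.012 ] [0.5485 0.0118]
blue lab (array([ 0.5426, -0.0577,  0.0525]), np.float64(0.0029)) [ 0.5412 -0.0577] [ 0.5441 -0.0584]
black lab (array([0.4903, 0.0513, 0.0515]), np.float64(0.0009)) [0.4898 0.0513] [0.4907 0.0516]
```

```bash
cat >> h.py <<'E'
from scipy.spatial.transform import Rotation as Ro
HUB=np.array([.5478,.0122]); PA=np.radians(25.2); PIN=HUB+.07*np.array([np.cos(PA),np.sin(PA)])
BA=np.radians(-6.2); BC=np.array([.528,.286]); MAT=np.array([.5295,-.2815])
bx=np.array([np.cos(BA),np.sin(BA)]); BROWN=BC+.048*bx; GREEN=BC-.045*bx
def rot(a):  # closing line at angle a; of the two half-turn choices the one with joint 6 nearest to zero
    best=None
    for b in(a,a+np.pi):
        r=Ro.from_matrix(np.array([[-np.sin(b),np.cos(b),0],[np.cos(b),np.sin(b),0],[0,0,-1]]).T).as_rotvec()
        q=bot.inverse_kinematics([.55,.1,.2],r)
        if q is not None and (best is None or abs(q[5])<best[0]): best=(abs(q[5]),r)
    return best[1]
def F(): return np.array(bot.current_contact_force())
def report(s): print(s,"t",round(bot.current_clock(),1),"pos",np.round(bot.current_ee_pos(),4),"F",F().round(2),"grip",round(bot.current_grip_force(),1),"open mm",round(bot.current_opening()*92,1))
E3=lambda xy,z:[float(xy[0]),float(xy[1]),float(z)]
def pick(xy,a,zs,d,N=12,clear=.0015,zup=.14):
    bot.set_gripper(min(1,(d+.018)/.092)); bot.goto(E3(xy,max(zup,zs+.05)),rot(a))
    bot.line_to(E3(xy,zs+clear+.02),max_speed=.12); bot.line_to(E3(xy,zs+clear),max_speed=.03)
    report("down"); bot.set_gripper(0,N); report("gripped")
    bot.line_to(E3(xy,zs+clear+.008),max_speed=.015); bot.line_to(E3(xy,zup),max_speed=.06); report("lifted")
def down(xy,zs,clear=.0015,z0=.004):  # guarded lowering; wheel underside is `clear` below TCP
    bot.line_to(E3(xy,zs+clear+z0),max_speed=.07); bot.hold(.1); f0=F(); z=zs+clear+z0
    while z>zs+clear-.003:
        z-=.0005; bot.line_to(E3(xy,z),max_speed=.02)
        if F()[2]-f0[2]>.6: break
    report("touched %.4f"%(z-zs-clear))
def release(xy,d,zup=.14):
    z=bot.current_ee_pos()[2]
    bot.set_gripper(min(1,(d+.018)/.092)); bot.line_to(E3(xy,z+.025),max_speed=.08); bot.line_to(E3(xy,zup),max_speed=.2); report("released")
def place(xy,a,zs,d,zup=.14):
    bot.goto(E3(xy,zup),rot(a)); down(xy,zs); release(xy,d)
E
python3 - <<'E'
from h import *
print(PIN,BROWN,GREEN)
pick(PIN,PA,.068,.040)
c=cam("side");cv2.imwrite("pics/c.png",cv2.resize(c["pixels"][90:300,200:440],None,fx=3,fy=2.8,interpolation=cv2.INTER_CUBIC))
E
```

```text
[0.61113789 0.04200455] [0.57571925 0.28081603] [0.48326321 0.29085997]
down t 4.7 pos [0.6112 0.042  0.0696] F [ 0.59 -0.78  0.32] grip 0.0 open mm 57.8
gripped t 5.2 pos [0.6113 0.042  0.0697] F [ 0.88 -0.37  1.35] grip 12.0 open mm 38.8
lifted t 7.0 pos [0.6107 0.0421 0.1394] F [-0.41 -0.04  0.33] grip 12.0 open mm 38.7
```

View pics/c.png

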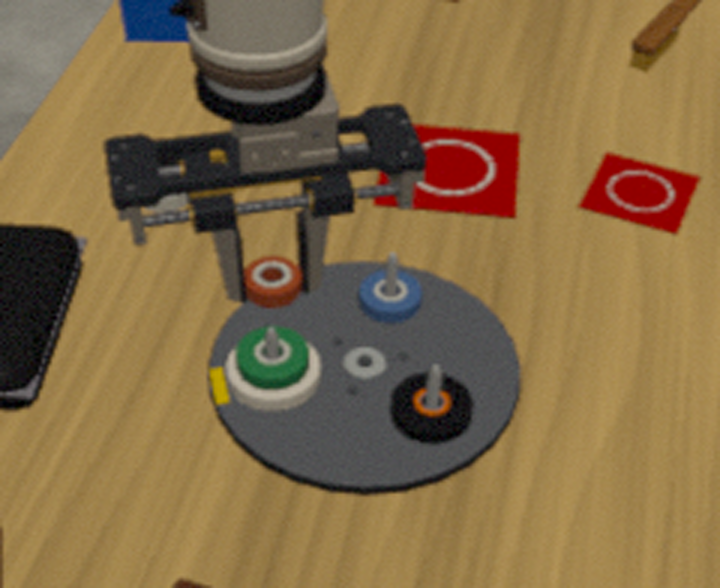

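The brown wheel hangs level between the fingers (crop ~(272,280)), and the pin and the green and white wheels are undisturbed. The force reading is noisy by about 1 N, so I'll raise the touch threshold, place brown and fetch green.

```bash
python3 - <<'E'
s=open('h.py').read()
s=s.replace("bot.hold(.1); f0=F();","f0=Fa();").replace("F()[2]-f0[2]>.6","Fa(2)[2]-f0[2]>1.2")
s=s.replace("def report","def Fa(n=5):\n    v=[]\n    for _ in range(n): bot.hold(.02); v.append(F())\n    return np.mean(v,0)\ndef report")
open('h.py','w').write(s)
E
python3 - <<'E'
from h import *
a=BA+np.pi/2
place(BROWN,a,.012,.040)
c=cam("side");cv2.imwrite("pics/d.png",cv2.resize(c["pixels"][170:400,180:420],None,fx=3,fy=2.6,interpolation=cv2.INTER_CUBIC))
# pin tip blob, orientation of the wheels
for nm,z,lo,hi in(("yellow",.036,(20,150,90),(34,255,255)),("green",.068,(60,100,30),(85,255,255))):
    for x in blobs(mask(c,lo,hi)[170:270,250:390],8)[:2]: p=cen(x)+[250,170]; print(nm,p.round(1),onz(c,p,z)[0].round(4))
E
```

```text
touched 0.0035 t 10.3 pos [0.5757 0.2808 0.017 ] F [0.42 0.1  0.22] grip 12.0 open mm 39.0
released t 11.9 pos [0.5748 0.2806 0.1385] F [ 0.5   0.87 -0.53] grip 0.0 open mm 57.7
```

View pics/d.png

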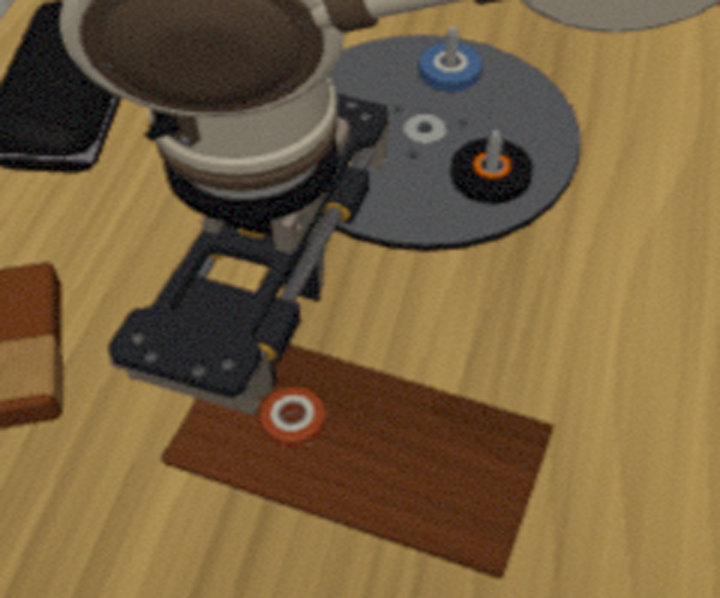

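Brown lies flat on the board at crop (292,413). The touch triggered early, probably on noise, which left a gap of about 3 mm. I'll measure the noise and descend to the nominal height before probing.

```bash
python3 - <<'E'
s=open('h.py').read()
i=s.index("def down");j=s.index("def release")
s=s[:i]+'''def down(xy,zs,clear=.0015):  # straight to 1 mm above the nominal contact, then guarded; wheel underside is `clear` below TCP
    bot.line_to(E3(xy,zs+clear+.010),max_speed=.08); bot.line_to(E3(xy,zs+clear+.001),max_speed=.02)
    bot.hold(.15); f0=Fa(8); z=zs+clear+.0005; n=0
    while z>zs+clear-.0015:
        bot.line_to(E3(xy,z),max_speed=.02); bot.hold(.05); df=Fa(6)[2]-f0[2]
        if df>1.2: break
        z-=.0003
    report("touched %.4f df %.2f f0 %.2f"%(z-zs-clear,df,f0[2]))
'''+s[j:]
open('h.py','w').write(s)
E
python3 - <<'E'
from h import *
v=[]
for _ in range(8): bot.hold(.02); v.append(F())
print(np.mean(v,0),np.std(v,0))
pick(PIN,PA,.052,.055)
place(GREEN,BA+np.pi/2,.012,.055)
bot.goto(E3(PIN,.2),rot(PA)) if 0 else bot.goto([.40,.15,.25],rot(PA))
for n in("top","side"):
    c=cam(n); cv2.imwrite(f"pics/{n}e.png",c["pixels"])
    for nm,z,lo,hi in(("yellow",.036,(20,150,90),(34,255,255)),("blue",.052,(98,90,60),(118,255,255))):
        for x in blobs(mask(c,lo,hi)[150:270,250:390],8)[:2]: p=cen(x)+[250,150]; print(nm,p.round(1),onz(c,p,z)[0].round(4))
im=c["pixels"][170:390,220:400]
cv2.imwrite("pics/e.png",cv2.resize(im,None,fx=3.5,fy=2.7,interpolation=cv2.INTER_CUBIC))
E
```

```text
[-0.31645238 -0.06437915 -0.38387005] [0.46606993 0.40958685 0.61303737]
down t 15.0 pos [0.6113 0.042  0.0536] F [-0.42  0.28  0.41] grip 0.0 open mm 72.9
gripped t 15.4 pos [0.6114 0.042  0.0537] F [0.47 1.1  0.58] grip 12.0 open mm 53.8
lifted t 17.5 pos [0.6108 0.042  0.1394] F [ 0.23 -0.19 -0.81] grip 12.0 open mm 53.5
touched -0.0001 df 4.99 f0 -0.65 t 22.3 pos [0.4834 0.2909 0.0137] F [-2.15 -0.08  4.31] grip 12.0 open mm 54.1
released t 23.9 pos [0.4824 0.2906 0.1386] F [-0.32  0.75 -0.17] grip 0.0 open mm 73.3
blue [344.4 202.7] [ 0.538 -0.07   0.052]
yellow [272.3 227.3] [0.6514 0.0591 0.036 ]
blue [329.5 197.2] [ 0.5424 -0.0459  0.052 ]
```

View pics/e.png

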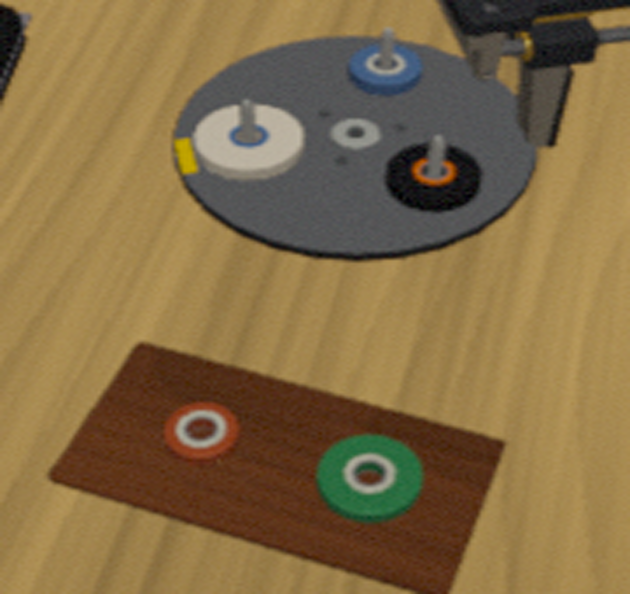

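Both wheels are flat on the board, brown at crop (202,430) and green at (370,475). The carousel is unmoved, with the yellow bar at (272.3,227.3). The placed wheels sit at known arm positions, so I'll use them to check camera bias before placing on the mat.

Run:
```python
from h import *
for n in("top","side"):
    c=cam(n); hsv=cv2.cvtColor(c["pixels"],cv2.COLOR_BGR2HSV)
    for nm,X in(("brown",BROWN),("green",GREEN)):
        p=proj(c,[*X,.028])[0].round().astype(int); r=5 if n=="top" else 8
        g=hsv[p[1]-r:p[1]+r+1,p[0]-r:p[0]+r+1]; m=((g[...,1]<90)&(g[...,2]>110)).astype(np.uint8)
        b=blobs(m,3)
        if b: q=cv2.minEnclosingCircle(b[0])[0]+p-r; print(n,nm,q.round(1),(onz(c,q,.028)[0][:2]-X).round(4))
    red=cv2.inRange(hsv,(0,150,60),(6,255,255))|cv2.inRange(hsv,(174,150,60),(180,255,255))
    b=[x for x in blobs(red) if np.linalg.norm(onz(c,cen(x),.004)[0][:2]-MAT)<.03][0]
    f=np.zeros_like(red);cv2.drawContours(f,[b],-1,255,-1); ring=cv2.bitwise_and(f,255-red)
    rb=blobs(cv2.morphologyEx(ring,cv2.MORPH_OPEN,np.ones((1,1),np.uint8)),100)[0]
    P=onz(c,rb.reshape(-1,2),.004)[:,:2]; A=np.c_[2*P,np.ones(len(P))]; s=np.linalg.lstsq(A,(P**2).sum(1),rcond=None)[0]
    print(n,"ring",s[:2].round(4),np.sqrt(s[2]+s[:2]@s[:2]).round(4),"mat",onz(c,cen(b),.004)[0][:2].round(4))
```

```text
top brown [219.5 211.5] [-0.0017 -0.0005]
top green [219. 244.] [0.0001 0.0006]
top ring [ 0.5301 -0.2836] 0.0442 mat [ 0.5288 -0.2823]
side brown [277.  328.5] [-0.0004 -0.001 ]
side green [325.3 344.9] [-0.0014 -0.0011]Traceback (most recent call last):
  File "<stdin>", line 12, in <module>
IndexError: list index out of range
```

```bash
sed -i 's/MAT=np.array(\[.5295,-.2815\])/MAT=np.array([.530,-.282])/' h.py
python3 - <<'E'
from h import *
pick(PIN,PA,.036,.070,N=18)
place(MAT,np.radians(-5),.004,.070)
bot.goto([.42,.12,.25],rot(PA))
for n in("top","side"):
    c=cam(n); cv2.imwrite(f"pics/{n}f.png",c["pixels"])
    for x in blobs(mask(c,(20,150,90),(34,255,255))[150:270,250:390],8)[:1]: p=cen(x)+[250,150]; print(n,"yellow",p.round(1))
    p=proj(c,[*MAT,.01])[0].astype(int)
    cv2.imwrite(f"pics/{n}g.png",cv2.resize(c["pixels"][p[1]-35:p[1]+35,p[0]-40:p[0]+40],None,fx=5,fy=5,interpolation=cv2.INTER_CUBIC)); print(p-[40,35])
a,b=[cv2.imread(f"pics/{n}g.png") for n in("top","side")]; cv2.imwrite("pics/g.png",np.hstack([a,b]))
E
```

```text
down t 28.0 pos [0.6112 0.042  0.0376] F [ 0.3  -0.36 -0.24] grip 0.0 open mm 88.2
gripped t 28.4 pos [0.6114 0.042  0.0378] F [ 0.74  0.29 -0.14] grip 18.0 open mm 69.4
lifted t 30.8 pos [0.6108 0.042  0.1395] F [ 0.33  0.17 -0.64] grip 18.0 open mm 69.7
touched -0.0001 df 4.42 f0 -1.23 t 35.9 pos [ 0.53   -0.2821  0.0057] F [-1.68  0.84  3.26] grip 18.0 open mm 69.3
released t 37.5 pos [ 0.5292 -0.2814  0.1385] F [-0.57 -0.3  -0.72] grip 0.0 open mm 88.1
top yellow [292.3 172.8]
[376 161]
side yellow [272.4 227.4]
[309 113]
```

View pics/g.png

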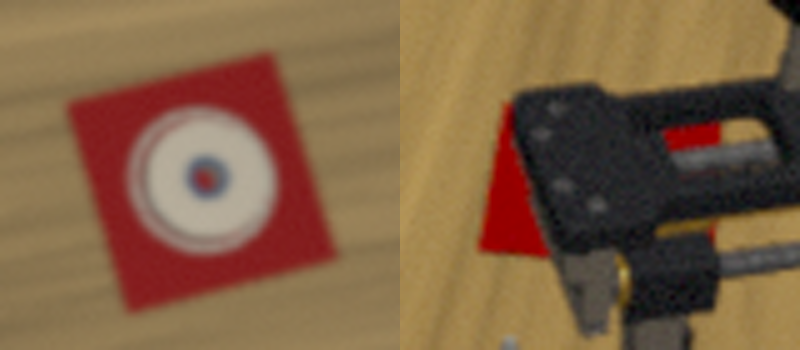

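View pics/sidef.png

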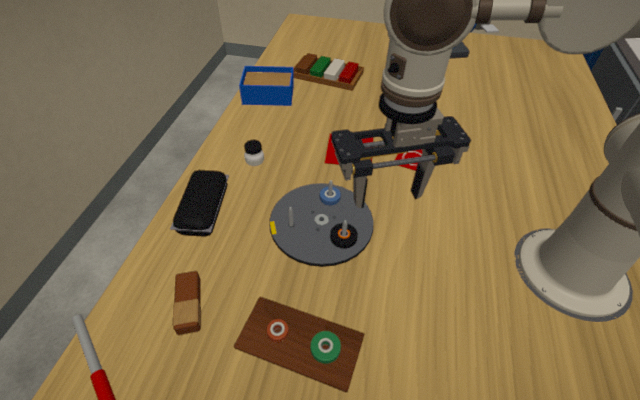

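White lies on the ring: the top-view crop has the wheel at (207,178), and the visible left offset is at least partly parallax. The yellow-marked pin is bare at side (291,217) and the carousel is unmoved. I'll quantify both.

Run:
```python
from h import *
T=cam("top");S=cam("side")
for x in blobs(mask(T,(100,60,60),(125,255,255))[185:210,405:430],3)[:1]: print("blue label",cen(x)+[405,185])
q=(376+207/5,161+178/5)
print("wheel top",onz(T,q,.02)[0].round(4),"MAT",MAT,"expected px wheel",proj(T,[*MAT,.02])[0],"seen",q)
# outline of white wheel (top face) in the top view
g=T["pixels"][161:231,376:456];
m=cv2.inRange(cv2.cvtColor(g,cv2.COLOR_BGR2HSV),(0,0,120),(180,75,255));m=cv2.morphologyEx(m,cv2.MORPH_OPEN,cv2.getStructuringElement(2,(7,7)))
b=blobs(m)[0]; print("white blob centre on z=.02",onz(T,np.array(cv2.minEnclosingCircle(b)[0])+[376,161],.02)[0].round(4),onz(T,cen(cv2.convexHull(b))+[376,161],.02)[0].round(4),cv2.contourArea(b))
p=proj(S,[*PIN,.065])[0].astype(int); p2=proj(T,[*PIN,.065])[0].astype(int); print("exp pin side foot/tip",proj(S,[[*PIN,.036],[*PIN,.094]]).round(1),"top",proj(T,[[*PIN,.036],[*PIN,.094]]).round(1))
u=cv2.resize(S["pixels"][p[1]-20:p[1]+20,p[0]-20:p[0]+20],None,fx=10,fy=10,interpolation=cv2.INTER_CUBIC)
v=cv2.resize(T["pixels"][p2[1]-20:p2[1]+20,p2[0]-20:p2[0]+20],None,fx=10,fy=10,interpolation=cv2.INTER_CUBIC)
print(p-20,p2-20); cv2.imwrite("pics/pin.png",np.hstack([u,v]))
```

```text
wheel top [ 0.5267 -0.2829  0.02  ] MAT [ 0.53  -0.282] expected px wheel [416.86160627 195.5467953 ] seen (417.4, 196.6)
white blob centre on z=.02 [ 0.5266 -0.2799  0.02  ] [ 0.5262 -0.2807  0.02  ] 551.5
exp pin side foot/tip [[291.7 224.7]
 [290.8 207.6]] top [[300.7 184.9]
 [299.3 180.1]]
[271 196] [280 162]
```

View pics/pin.png

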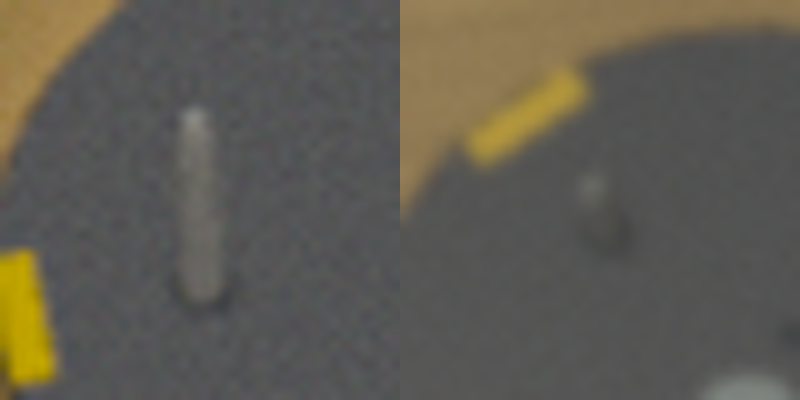

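The bare pin is within about 1 mm of the position I used, and returning at the same gripper poses reproduces each wheel's original fit. I'll put green back first, then brown.

Run:
```python
from h import *
a=BA+np.pi/2
pick(GREEN,a,.012,.055)
bot.goto(E3(PIN,.14),rot(PA)); bot.line_to(E3(PIN,.098),max_speed=.1); print(Fa())
bot.line_to(E3(PIN,.080),max_speed=.03); print(Fa())
down(PIN,.036)
release(PIN,.055)
bot.goto(E3(BROWN,.14),rot(a))
c=cam("side")
for x in blobs(mask(c,(20,150,90),(34,255,255))[150:270,250:390],8)[:1]: print("yellow",cen(x)+[250,150])
c=cam("top"); cv2.imwrite("pics/h.png",c["pixels"][120:300,190:460])
for x in blobs(mask(c,(20,150,90),(34,255,255))[150:270,250:390],3)[:1]: print("yellow top",cen(x)+[250,150])
```

```text
down t 42.4 pos [0.4834 0.2909 0.0136] F [-0.14  0.57  0.26] grip 0.0 open mm 73.2
gripped t 42.8 pos [0.4834 0.2909 0.0137] F [-0.83  0.17  1.11] grip 12.0 open mm 54.3
lifted t 45.6 pos [0.4831 0.2908 0.1396] F [ 0.28 -0.59 -1.  ] grip 12.0 open mm 53.9
[ 0.31280952 -0.16205814 -0.71764058]
[ 0.05933112  0.28478919 -0.96019064]
touched -0.0001 df 3.82 f0 -0.93 t 50.9 pos [0.6112 0.042  0.0377] F [-2.64  0.    2.92] grip 12.0 open mm 53.9
released t 52.3 pos [0.6106 0.0421 0.139 ] F [-0.29  0.28 -0.55] grip 0.0 open mm 73.1
yellow top [292. 173.]
```

View pics/h.png

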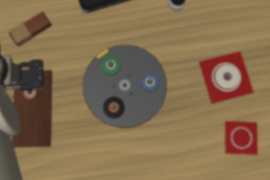

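Green sits on the pin (crop (110,65)) with the carousel unturned. Now brown, which I'll pick up from the board with `down` at the nominal height.

Run:
```python
from h import *
a=BA+np.pi/2
pick(BROWN,a,.012,.040)
bot.goto(E3(PIN,.14),rot(PA)); bot.line_to(E3(PIN,.098),max_speed=.1); print(Fa())
bot.line_to(E3(PIN,.085),max_speed=.03); print(Fa())
down(PIN,.052)
release(PIN,.040)
bot.goto([.40,.42,.25],rot(a)); print(bot.current_clock())
for n in("top","side"):
    c=cam(n)
    for x in blobs(mask(c,(20,150,90),(34,255,255))[150:270,250:390],3)[:1]: print(n,"yellow",cen(x)+[250,150])
    cv2.imwrite(f"pics/{n}i.png",c["pixels"])
    p=proj(c,[*MAT,.01])[0].astype(int); print(p-[35,30])
    g=cv2.resize(c["pixels"][p[1]-30:p[1]+30,p[0]-35:p[0]+35],None,fx=5.5,fy=5.5,interpolation=cv2.INTER_CUBIC)
    p=proj(c,[*PIN,.06])[0].astype(int)
    g2=cv2.resize(c["pixels"][p[1]-30:p[1]+30,p[0]-35:p[0]+35],None,fx=4,fy=4,interpolation=cv2.INTER_CUBIC)
    g2=cv2.copyMakeBorder(g2,0,0,0,g.shape[1]-g2.shape[1],cv2.BORDER_CONSTANT)
    globals()[n]=np.vstack([g,g2])
cv2.imwrite("pics/j.png",np.hstack([top,side]))
```

```text
down t 55.9 pos [0.5759 0.2808 0.0136] F [-0.02  0.28 -0.88] grip 0.0 open mm 57.8
gripped t 56.3 pos [0.5759 0.2809 0.0137] F [0.8  0.69 0.79] grip 12.0 open mm 39.0
lifted t 59.1 pos [0.5755 0.2807 0.1396] F [ 0.87  0.67 -0.7 ] grip 12.0 open mm 39.2
[ 0.11336778 -0.47057669 -0.23928197]
[-0.06896224  0.27811028 -0.3065318 ]
touched -0.0001 df 3.35 f0 -0.46 t 63.9 pos [0.6112 0.042  0.0536] F [-2.03 -0.57  3.47] grip 12.0 open mm 38.8
released t 65.3 pos [0.611  0.042  0.1395] F [-0.07 -0.43  0.08] grip 0.0 open mm 57.9
66.9417
top yellow [291.74747475 173.23232323]
[381 166]
side yellow [272.41580756 227.64261168]
[314 118]
```

View pics/j.png

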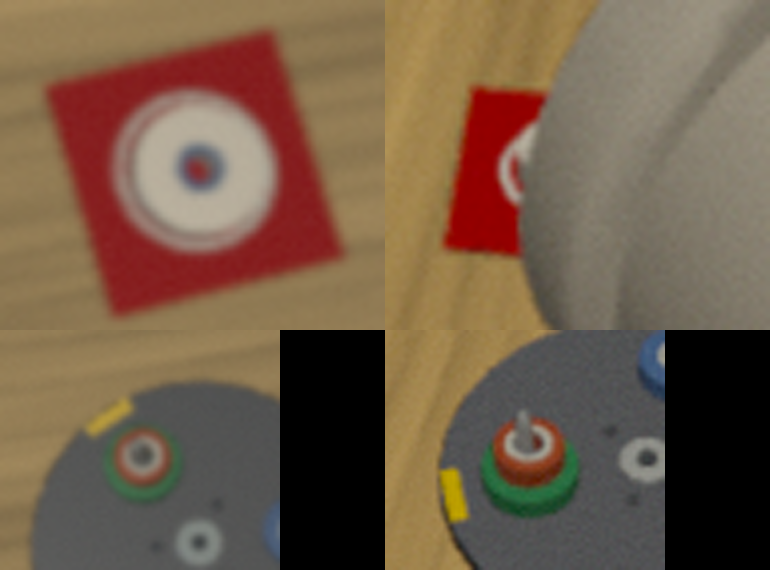

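Green is below brown on the pin and the carousel is unturned. For the white wheel's centring I need an unobstructed side view, so I'll move the arm back to its start pose.

Run:
```python
from h import *
bot.set_joints([1.051,.158,1.597,0,1.386,-.21])
T=cam("top");S=cam("side")
cor=(np.array([[46,88],[272,30],[344,257],[113,317]])+.5)/5.5-.5+[381,166]
m=onz(T,cor,.004)[:,:2].mean(0); w=onz(T,(np.array([199,168])+.5)/5.5-.5+[381,166],.02)[0][:2]
print("top: mat",m.round(4),"wheel",w.round(4),"diff",(w-m).round(4))
p=proj(S,[*MAT,.01])[0].astype(int); print(p-[35,25])
cv2.imwrite("pics/k.png",cv2.resize(S["pixels"][p[1]-25:p[1]+25,p[0]-35:p[0]+35],None,fx=10,fy=10,interpolation=cv2.INTER_CUBIC))
```

```text
top: mat [ 0.5292 -0.283 ] wheel [ 0.5284 -0.2814] diff [-0.0009  0.0016]
[314 123]
```

View pics/k.png

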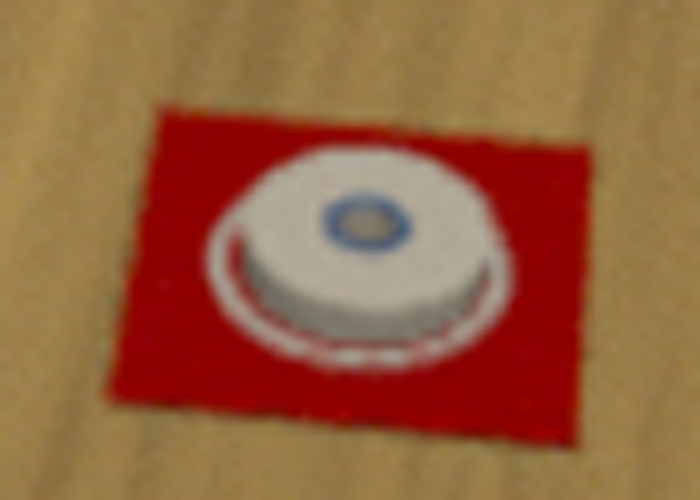

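White lies flat inside the ring: the wheel is at (366,240) and the ring centre about (360,260) in the enlarged crop. It is roughly 1.5 mm off centre, which I'll leave alone. Handing in.

```bash
python3 -c "
from h import *
print(bot.current_clock()); print(bot.job_done())"
```

```text
68.1583
the job is handed in; nothing more can be done
None
```

I handed the job in at 68 s: white is on the mat's ring about 1.5 mm off centre, green and brown are back on the pin in order, and the carousel is unturned, but brown may have dropped about 3 mm onto the board when first released because a noisy force reading looked like contact.

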